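# Close up the spice box

## Task

With the fingertips only, push the steel drawer fully home into the wooden spice box, and then push the box's door fully shut in front of it. Push gently, do not slam, grip or pinch anything, and leave everything else on the shelf standing where it is.

Things in the scene. Friction and masses are not known exactly. Their poses are not given: they have to be found in the camera images.
- spice_box: Wooden box 198 deep (x) x 220 wide (y) x 155 mm high, fixed to the shelf, open at the front, which looks along its own -x. Origin: centre of its underside; z up. The front edges of its roof and side walls (12 mm thick) lie at own x = -95 mm. Nothing else of it is in front of the drawer or door.
- drawer (a joint): How far the inner steel drawer sticks out of the box along the box's own -x, in m: 0 = fully home (a stop), 0.095 = farthest out. It runs stiffly (about 1.5 N plus damping) and stays where it is left. It carries a few jars fixed inside it.
- drawer_front (a point): Middle of the top edge of the drawer's flat steel front plate, on the plate's outer face, 135 mm above the shelf. The plate is 170 mm wide, 115 mm high (20 to 135 mm above the shelf), 6 mm thick, square to the box's x axis. With the drawer home its outer face is at the box's own x = -100 mm, 5 mm proud of the roof's edge, so that it can be pushed home from above and in front. It has no handle.
- door (a joint): Opening angle of the door in rad, about the upright hinge on the box's left (own +y) front edge: 0 = shut, flat across the front (a stop); 1.57 = sticking straight out along the box's own -x; at most 1.95. Seen from above it turns anticlockwise as it shuts. It moves stiffly (about 0.08 N m plus damping) and stays where it is left. It has no latch or spring.
- door_hinge (a point): Point on the door's hinge axis, level with the door's top (150 mm above the shelf); in the box's frame x = -102, y = +105 mm. The axis lies in the plane of the door's inner face.
- door_edge (a point): Top corner of the door's free edge, on its outer face. The door is a wooden panel 210 mm wide from the hinge axis, 14 mm thick, from 6 to 150 mm above the shelf. Its outer face (to the box's own -x when shut, to +y when wide open) is flat but for a steel knob of 18 mm diameter that stands 16 mm out, 190 mm from the hinge and 50 mm above the shelf.
- funnel: Red plastic funnel standing mouth down on the box's roof, 90 mm wide at the foot, 85 mm high. Origin: centre of its underside. Leave alone.
- sauce_dish: Blue ceramic sauce dish, 90 mm wide, 22 mm high, in front of the box. Origin: centre of its underside. Leave alone.
- salt_jar: Closed glass jar, 50 mm wide, 90 mm high, to the right of the drawer. Origin: centre of its underside. Leave alone.
- sauce_bottle: Amber glass bottle, 60 mm wide, 190 mm high, to the left of the box. Origin: centre of its underside. Leave alone.
- mug: White mug, 76 mm wide, 90 mm high, handle at own +y, on the left. Origin: centre of its underside. Leave alone.
- carousel: Steel spice carousel on the right: a turntable of 220 mm diameter with a wire rim, its plate 26 mm above the shelf, and a centre post with a ball, 192 mm high. Origin: centre of its underside. Leave alone.
- jar0: One of four alike empty open glass jars standing on the carousel, 50 mm wide, 85 mm high. Origin: centre of its underside. Leave alone.
- jar1: One of four alike empty open glass jars standing on the carousel, 50 mm wide, 85 mm high. Origin: centre of its underside. Leave alone.
- jar2: One of four alike empty open glass jars standing on the carousel, 50 mm wide, 85 mm high. Origin: centre of its underside. Leave alone.
- jar3: One of four alike empty open glass jars standing on the carousel, 50 mm wide, 85 mm high. Origin: centre of its underside. Leave alone.

How it is judged (in metres and radians):
On the way, in this order (a step that is already met when the one before it is completed fails the run):
1. the drawer is pushed fully home while the door is still open (value of joint drawer below 0.006 m and value of joint door above 0.8 rad), for 0.2 s.
2. the door is shut over the drawer (value of joint drawer below 0.006 m and value of joint door below 0.05 rad), for 0.2 s.
At the end, for the whole second after the job is handed in: The drawer is within 6 mm of fully home, the door within 0.05 rad (10 mm at its edge) of shut, both at rest (all of step 2 and velocity of joint door between -0.05 and 0.05 rad/s and velocity of joint drawer between -0.01 and 0.01 m/s); the robot touches nothing.
It fails at once if the door is swung in (below 0.8 rad) while the drawer sticks out more than 10 mm (value of joint door below 0.8 rad and value of joint drawer above 0.01 m).
It fails at once if the door (over 2.5 rad/s) or the drawer (over 0.4 m/s) is slammed (velocity of joint door below -2.5 rad/s or velocity of joint drawer below -0.4 m/s).
It fails at once if the drawer or the door is gripped or pushed with more than 35 N (contact force between the fingers and drawer above 35 N or contact force between the fingers and door above 35 N).
It fails at once if another thing is shifted or lifted (by more than 15 mm) (distance of any of funnel, sauce_dish, salt_jar, sauce_bottle, mug, jar0, jar1, jar2, jar3 from where it was at the start of the episode above 0.015 m).
It fails at once if another thing is tipped (angle between any of funnel, sauce_dish, salt_jar, sauce_bottle, mug, jar0, jar1, jar2, jar3's own z axis and vertical above 0.35 rad).
It also fails if it takes over 51 s, if anything falls off the work surface, if the arm or the gripper's body presses on something with over 40 N, if the wrist force passes 120 N, or if a joint passes its speed limit or range.

## Robot

A 7-joint arm with a two-finger parallel gripper is mounted at the origin on the work surface. World frame = base frame: x ahead of the robot, y to its left, z up, the work surface at z = 0. Lengths are in m, angles in degrees, forces in N, time in s.
With the tool pointing down it reaches from about 0.4 to 0.875 m from the base axis. Payload 6.5 kg.
Tool frame: the origin (TCP) lies between the finger pads; the fingertips stand 14 mm ahead of it and the grasp point (between the pads) lies 5 mm behind it; x points along the fingers, z is the direction in which the jaws open and shut, and the axes are right-handed (so a half turn about x gives the same grasp; the last joint's range is limited). The gripper opens to 88 mm and grips with 3 to 60 N. Pads are 18 mm wide; open, the fingers measure 123 mm over their backs; the gripper's body (75 mm by 187 mm) begins 45 mm behind the grasp point.
Start: joints at [-69.282, 30.733, -0.252, 88.115, 0.149, 61.152, -4.079], TCP at [0.27, 0.591, 0.253] pointing down, gripper open.
Joint ranges: [-154.64, 154.64], [-21.42, 123.67], [-72.66, 72.17], [13.99, 137.28], [-74.86, 254.86], [10.95, 109.41], [-158.01, 158.01]. Speed limits (degrees/s): [136.94, 136.94, 180, 180, 180, 180, 180].

## Interface

Orientations are given as [roll, pitch, yaw] about the fixed x, y, z axes, in that order (R = Rz(yaw) Ry(pitch) Rx(roll)).
In Python, from station import bot gives the robot as it stands.
- The arm moves only by the tool move_arm, never from a script. Its arguments are lists of equal length, an entry for each row: "slide": the shift along the tool's x, y, z in m, a list of three; "rot": the turn, a rotation vector about the tool's x, y, z in degrees, a list of three. In form: {"slide": [[tx, ty, tz], ...], "rot": [[rx, ry, rz], ...]}. A call has 1 to 12 rows; each row is the pose to reach, as a shift and turn from the pose measured when the call began, along the tool's axes at that moment; what a row does not reach only later rows make up. A row lasts 1/12 s, in which the tool goes at most 41.7 mm and 7.16 degrees, less where a joint would pass 70% of its speed; a pose out of reach is approached as far as the arm can. A call with a gripper value outside its range is refused whole. "gripper" is the finger opening in m, from 0 to 0.0881, set as the call begins (left out, the last holds). The fingers move at their own pace and stop on an object; "grip_force" is the grip in N (left out, the last holds). Time passes only in rows, so rows that repeat a pose let the fingers close. It gives the time, the measured TCP pose, the force and the opening at its end, in the units of the state.
- bot.sense(): the state, without advancing time (a new reading comes with each control period).
- bot.snapshot(name): name is "scene" or "top"; returns a dict with "pixels" (480x640x3 uint8, red, green, blue), "range_z" (480x640 float32, m along the optical axis (not along the pixel's ray), 0 where there is no reading), "intrinsics" (3x3 intrinsics, pixels), "rvec" (rotation vector, rad) and "tvec" (3), from world to camera coordinates, as OpenCV has them. Camera axes: x right, y down, z forward; pixel columns grow to the right and rows downward; lengths in m; the calibration is good to about 2 mm. A picture is of the moment at which its call begins.
- bot.sign_off(): hands the job in, once; it reports no verdict.
Trained networks look in a picture, given as the dict that the camera call returned (one of the last four; its "shot" number tells which), for a name from the list of things; names that differ only in an ending like _2 or _b are one class to them, and where a whole thing is asked for, a point or a joint stands for the part that bears it (a point fixed in the world has none). Each returns a list of dicts, best first, with "p" (0 to 1); they miss things now and then, are a little off and sometimes report something else, mostly with a low value. They report only what shows in the picture. A call takes as long as a camera call.
- bot.find_in(picture, label): "location" ([x, y, z] in m, in world coordinates, good to about 4 mm: the middle of the surface that is visible of it).
The state is a dict: "time": time; "joint_positions": joint angles; "qd": joint speeds; "joint_torque": joint torques, N m; "ee_pos": TCP position; "ee_rot": TCP orientation; "contact_force": force on the tool from outside, world axes, zero at the start; "wrist_torque": the same for the moment, N m; "grip_width": finger opening in m.
Only numpy, scipy, OpenCV 4.12 (cv2) and the standard library are available. Lean on these libraries where they do the work, as an engineer would, in place of code of your own. Each camera call takes 0.05 s, during which the arm holds its last target. There are 200 camera calls.

## Working session

There is one attempt and no reset: what is moved stays moved. The work goes in short steps, Python scripts to look and compute and a tool call to move; the robot and the scene stay as the last step left them, time stands still between calls to the robot, and variables do not carry over. Pictures are saved under pics/ and viewed, about 8 in all and at most 12, crops included, and the job is handed in when it is done.

Besides the shell and the picture viewer there is one more tool, called after "Emit:" by a JSON object that holds its "name" and its "arguments". move_arm: Moves the arm, as the interface text tells. Its arguments: {"type":"object","properties":{"slide":{"type":"array"},"rot":{"type":"array"},"gripper":{"type":"number"},"grip_force":{"type":"number"}},"required":["slide","rot"]}

```bash
ls; mkdir -p pics; cat > h.py <<'E'
import numpy as np,cv2
from station import bot
def snap(n,f=None):
    s=bot.snapshot(n)
    if f: cv2.imwrite('pics/'+f,s['pixels'][:,:,::-1])
    return s
def cloud(s):
    R=cv2.Rodrigues(np.array(s['rvec'],float))[0];z=s['range_z'];K=np.array(s['intrinsics'])
    v,u=np.mgrid[:480,:640]
    P=np.stack([(u-K[0,2])/K[0,0]*z,(v-K[1,2])/K[1,1]*z,z],-1)
    W=(P-np.array(s['tvec']).ravel())@R
    W[z==0]=np.nan
    return W
E
python3 - <<'E'
from h import *
print(bot.sense())
for n in('scene','top'):
    s=snap(n,n+'0.png'); np.save(n+'0.npy',cloud(s))
    for l in 'spice_box drawer_front door_hinge door_edge door drawer funnel sauce_dish salt_jar sauce_bottle mug carousel'.split():
        print(n,l,[(np.round(d['location'],3).tolist(),round(d['p'],2)) for d in bot.find_in(s,l)[:2]])
E
```

```text
pics
{'time': 0.0, 'joint_positions': array([-69.2802967 ,  30.77939692,  -0.25384118,  88.169118  ,
         0.15046449,  61.15086698,  -4.08006073]), 'qd': array([ 0.02328921, -0.10614905, -0.03934223, -0.04312195, -0.00370906,
        0.05032911, -0.02220093]), 'joint_torque': array([ 1.40771695e-03, -5.70989871e+01,  9.91819426e-01, -2.51608282e+01,
       -5.60634315e-02,  1.78351480e-02,  1.34523079e-04]), 'ee_pos': array([0.26946635, 0.59087888, 0.2518284 ]), 'ee_rot': array([-174.89838972,   89.90093101, -109.40724107]), 'contact_force': array([-0.02100763, -0.0802693 , -0.48627286]), 'wrist_torque': array([-2.45812163e-03,  4.76127963e-05, -7.44263324e-03]), 'grip_width': 0.08846537527140852}
scene spice_box [([0.594, -0.114, 0.111], 0.67)]
scene drawer_front [([0.544, -0.14, 0.082], 0.83), ([0.609, -0.525, 0.083], 0.39)]
scene door_hinge [([0.593, -0.114, 0.111], 0.72)]
scene door_edge [([0.442, 0.005, 0.095], 0.9)]
scene door [([0.438, 0.004, 0.094], 0.65)]
scene drawer [([0.552, -0.138, 0.079], 0.65), ([0.548, -0.5, 0.027], 0.39)]
scene funnel [([0.705, -0.12, 0.186], 0.8
[... 433 characters left out ...]
76], 0.58)]
top drawer_front [([0.552, -0.117, 0.079], 0.71)]
top door_hinge [([0.623, -0.09, 0.155], 0.86), ([0.559, -0.28, 0.091], 0.55)]
top door_edge [([0.446, 0.005, 0.148], 0.66), ([0.493, -0.462, 0.075], 0.49)]
top door [([0.448, 0.006, 0.148], 0.77), ([0.622, -0.086, 0.154], 0.52)]
top drawer [([0.547, -0.116, 0.076], 0.87)]
top funnel [([0.708, -0.107, 0.183], 0.72), ([0.444, 0.008, 0.148], 0.32)]
top sauce_dish [([0.392, -0.267, 0.017], 0.72), ([0.445, 0.009, 0.147], 0.24)]
top salt_jar [([0.561, -0.28, 0.092], 0.64)]
top sauce_bottle [([0.651, 0.153, 0.126], 0.75)]
top mug [([0.519, 0.554, 0.048], 0.59), ([0.623, -0.089, 0.157], 0.54)]
top carousel [([0.551, -0.481, 0.027], 0.83)]
```

View pics/scene0.png

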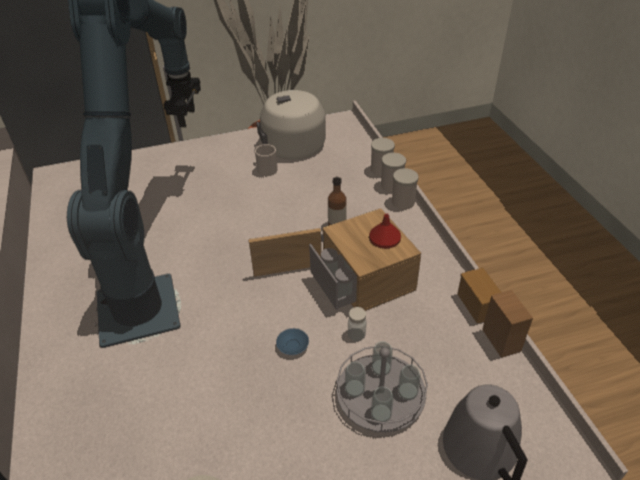

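View pics/top0.png

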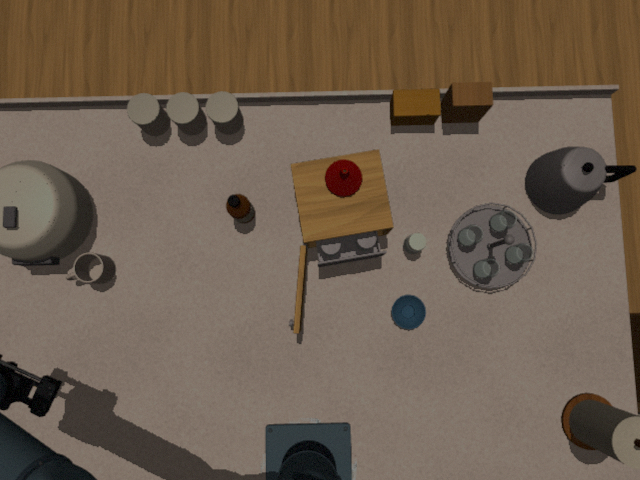

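```bash
python3 - <<'E'
import numpy as np,cv2
for n in('scene0','top0'):
    W=np.load(n+'.npy');P=W.reshape(-1,3)
    def band(z0,z1,x0,x1,y0,y1):
        m=(P[:,2]>z0)&(P[:,2]<z1)&(P[:,0]>x0)&(P[:,0]<x1)&(P[:,1]>y0)&(P[:,1]<y1);return P[m]
    for nm,b in dict(door=(.143,.152,.3,.545,-.1,.12),roof=(.15,.160,.5,.85,-.3,.1),plate=(.128,.139,.4,.56,-.3,-.02)).items():
        Q=band(*b)
        if len(Q)<10: print(n,nm,len(Q));continue
        r=cv2.minAreaRect(Q[:,:2].astype(np.float32));print(n,nm,len(Q),np.round(cv2.boxPoints(r),3).tolist(),np.round(r[1],3),round(r[2],1), 'z',Q[:,2].mean().round(4))
E
```

```text
scene0 door 289 [[0.3440000116825104, 0.004000000189989805], [0.5419999957084656, -0.014999999664723873], [0.5450000166893005, 0.010999999940395355], [0.34700000286102295, 0.029999999329447746]] [0.026 0.199] 84.5 z 0.1477
scene0 roof 2950 [[0.49900001287460327, 0.006000000052154064], [0.5360000133514404, -0.2329999953508377], [0.7889999747276306, -0.1940000057220459], [0.7509999871253967, 0.04500000178813934]] [0.255 0.242] 8.8 z 0.1548
scene0 plate 121 [[0.5040000081062317, -0.03700000047683716], [0.5320000052452087, -0.20600000023841858], [0.5410000085830688, -0.20499999821186066], [0.5130000114440918, -0.035999998450279236]] [0.009 0.171] 9.4 z 0.1336
top0 door 422 [[0.3330000042915344, -0.017999999225139618], [0.5180000066757202, -0.0820000022649765], [0.546999990940094, 0.003000000026077032], [0.3630000054836273, 0.06700000166893005]] [0.09  0.195] 70.9 z 0.1483
top0 roof 5600 [[0.49900001287460327, 0.007000000216066837], [0.5329999923706055, -0.23000000417232513], [0.7850000262260437, -0.1940000057220459], [0.7519999742507935, 0.0430000014603138]] [0.255 0.239] 8.1 z 0.1544
top0 plate 174 [[0.5080000162124634, -0.039000000804662704], [0.5320000052452087, -0.20499999821186066], [0.5389999747276306, -0.20399999618530273], [0.5139999985694885, -0.03799999877810478]] [0.007 0.168] 8.4 z 0.1332
```

The pictures show the door open almost straight ahead (top view, px 297–305, rows 245–333). The drawer sticks out to its right (px 318–384, rows 235–262). The salt jar is at (415,242), the dish at (408,312), and the front of the door and drawer is otherwise free. Next I fit the box frame and door angle.

```bash
cat >> h.py <<'E'
from scipy.spatial.transform import Rotation as Ro
def pose():
    s=bot.sense();return np.array(s['ee_pos']),Ro.from_euler('xyz',s['ee_rot'],degrees=True),s
def rel(p,zdir):   # target TCP, tool pointing down, tool z along zdir (xy)
    p0,R0,s=pose()
    x=np.array([0,0,-1.]);best=None
    for sg in(1,-1):
        z=np.array([zdir[0],zdir[1],0])*sg/np.hypot(*zdir[:2]);R=Ro.from_matrix(np.stack([x,np.cross(z,x),z],1))
        rv=(R0.inv()*R).as_rotvec(degrees=True)
        print('slide',R0.inv().apply(np.array(p)-p0).round(4).tolist(),'rot',rv.round(2).tolist())
E
python3 - <<'E'
from h import *
p0,R0,s=pose();print(R0.as_matrix().round(3).tolist())
B=[]
for n in('scene0','top0'):
    P=np.load(n+'.npy').reshape(-1,3)
    m=(P[:,2]>.150)&(P[:,2]<.160)&(P[:,0]>.57)&(P[:,0]<.8)&(P[:,1]>-.25)&(P[:,1]<.06);Q=P[m]
    r=cv2.minAreaRect(Q[:,:2].astype(np.float32));a=r[2];bx=cv2.boxPoints(r);print(n,'roof',np.round(bx,3).tolist(),np.round(r[1],3),a)
    m=(P[:,2]>.126)&(P[:,2]<.139)&(P[:,0]>.4)&(P[:,0]<.56)&(P[:,1]>-.25)&(P[:,1]<-.02);Q=P[m]
    print('plate fit',cv2.fitLine(Q[:,:2].astype(np.float32),cv2.DIST_HUBER,0,.01,.01).ravel())
    m=(P[:,2]>.143)&(P[:,2]<.153)&(P[:,0]>.33)&(P[:,0]<.54)&(P[:,1]>-.012)&(P[:,1]<.04);Q=P[m]
    for lo in np.arange(.33,.54,.03):
        q=Q[(Q[:,0]>=lo)&(Q[:,0]<lo+.03)]
        if len(q): print(lo.round(2),len(q),q[:,1].min().round(4),q[:,1].max().round(4), q[:,0].min().round(3))
E
```

```text
[[0.0, -0.91, 0.415], [-0.0, 0.415, 0.91], [-1.0, -0.0, -0.0]]
scene0 roof [[0.5559999942779541, 0.0], [0.5910000205039978, -0.22499999403953552], [0.7889999747276306, -0.1940000057220459], [0.7540000081062317, 0.03099999949336052]] [0.2   0.228] 8.80651569366455
plate fit [ 0.13897738 -0.9902955   0.52373844 -0.13299538]
0.33 24 0.0051 0.0288 0.346
0.36 49 0.0053 0.0258 0.36
0.39 44 0.0007 0.025 0.392
0.42 44 -0.0046 0.0192 0.421
0.45 48 -0.0058 0.018 0.45
0.48 45 -0.0072 0.013 0.48
0.51 45 -0.0097 0.0117 0.51
top0 roof [[0.5590000152587891, -0.004000000189989805], [0.5910000205039978, -0.22200000286102295], [0.7860000133514404, -0.19300000369548798], [0.7540000081062317, 0.024000000208616257]] [0.197 0.22 ] 8.427204132080078
plate fit [ 0.147483   -0.9890646   0.523108   -0.12019804]
0.33 30 0.0097 0.0218 0.347
0.36 73 0.0068 0.0215 0.361
0.39 72 0.0038 0.0187 0.391
0.42 63 0.001 0.0157 0.422
0.45 72 -0.0019 0.0129 0.45
0.48 64 -0.0048 0.01 0.481
0.51 71 -0.0078 0.0072 0.51
```

```bash
python3 - <<'E'
from h import *
rel([.472,-.128,.25],(-.148,.989))
E
```

```text
slide [0.0027, -0.4825, -0.5706] rot [-33.03, -0.0, 0.0]
slide [0.0027, -0.4825, -0.5706] rot [146.97, 0.0, 0.0]
```

Emit:
{"name": "move_arm", "arguments": {"slide": [[0,-0.027,-0.032],[0,-0.054,-0.063],[0,-0.08,-0.095],[0,-0.107,-0.127],[0,-0.134,-0.158],[0,-0.16,-0.19],[0,-0.187,-0.222],[0,-0.214,-0.254],[0,-0.241,-0.285],[0,-0.268,-0.317],[0,-0.295,-0.349],[0,-0.322,-0.38]], "rot": [[-3,0,0],[-6,0,0],[-9,0,0],[-12,0,0],[-15,0,0],[-18,0,0],[-21,0,0],[-24,0,0],[-27,0,0],[-30,0,0],[-33,0,0],[-33,0,0]], "gripper": 0, "grip_force": 10}}

```text
time: 2.3
ee_pos: [0.4052, 0.1101, 0.2531]
ee_rot: [-68.3, 89.9, 30.3]
contact_force: [1.1, 0.3, 0.1]
grip_width: 0.011
```

```bash
python3 - <<'E'
from h import *
p,R,s=pose();print(p,s['grip_width'],s['time'],s['contact_force']);rel([.472,-.128,.25],(-.148,.989))
E
```

```text
[0.40517152 0.11008274 0.253135  ] 0.011042388464709141 2.3 [1.06560261 0.29534939 0.12649294]
slide [0.0031, -0.0302, -0.2454] rot [0.14, 0.02, 0.06]
slide [0.0031, -0.0302, -0.2454] rot [-179.86, -0.09, 0.04]
```

Emit:
{"name": "move_arm", "arguments": {"slide": [[0,-0.004,-0.03],[0,-0.008,-0.06],[0,-0.012,-0.09],[0,-0.016,-0.12],[0,-0.02,-0.15],[0,-0.024,-0.18],[0,-0.027,-0.21],[0,-0.03,-0.235],[0,-0.03,-0.245],[0,-0.03,-0.245],[0.02,-0.03,-0.245],[0.04,-0.03,-0.245]], "rot": [[0,0,0],[0,0,0],[0,0,0],[0,0,0],[0,0,0],[0,0,0],[0,0,0],[0,0,0],[0,0,0],[0,0,0],[0,0,0],[0,0,0]]}}

```text
time: 3.3
ee_pos: [0.4725, -0.1261, 0.2133]
ee_rot: [-77.6, 89.8, 21.1]
contact_force: [-0.9, 0.3, -0.0]
grip_width: 0.0006
```

```bash
python3 - <<'E'
from h import *
p,R,s=pose();print(p,s['grip_width'],s['time'],s['contact_force']);rel([.472,-.128,.124],(-.148,.989));rel([.515,-.1215,.124],(-.148,.989))
E
```

```text
[ 0.47247065 -0.12606297  0.21333705] 0.0006101225796924315 3.3 [-0.92000591  0.25659746 -0.04359456]
slide [0.0893, 0.0011, -0.0019] rot [0.22, 0.05, 0.21]
slide [0.0893, 0.0011, -0.0019] rot [-179.78, -0.32, 0.07]
slide [0.0895, -0.0424, -0.002] rot [0.22, 0.05, 0.21]
slide [0.0895, -0.0424, -0.002] rot [-179.78, -0.32, 0.07]
```

Emit:
{"name": "move_arm", "arguments": {"slide": [[0.02,0,0],[0.04,0,0],[0.06,0,0],[0.08,0,0],[0.089,0,0],[0.089,0,0],[0.089,0,0],[0.089,-0.006,0],[0.089,-0.012,0],[0.089,-0.018,0],[0.089,-0.024,0],[0.089,-0.028,0]], "rot": [[0,0,0],[0,0,0],[0,0,0],[0,0,0],[0,0,0],[0,0,0],[0,0,0],[0,0,0],[0,0,0],[0,0,0],[0,0,0],[0,0,0]]}}

```text
time: 4.3
ee_pos: [0.5019, -0.1214, 0.1249]
ee_rot: [-84.6, 89.7, 14.2]
contact_force: [0.3, 1.6, 0.5]
grip_width: 0.0003
```

```bash
python3 - <<'E'
from h import *
s=snap('top','a.png');c=s['pixels'][200:350,250:450,::-1];cv2.imwrite('pics/top1.png',cv2.resize(c,None,fx=4,fy=4))
p,R,s=pose();print(p,s['contact_force'])
rel([.561,-.1155,.124],(-.148,.989))
E
```

```text
[ 0.50242191 -0.12127874  0.124868  ] [ 1.32786464 -0.18952191  1.00827021]
slide [0.0012, -0.0588, -0.0032] rot [0.27, 0.02, 0.31]
slide [0.0012, -0.0588, -0.0032] rot [-179.73, -0.49, 0.04]
```

View pics/top1.png

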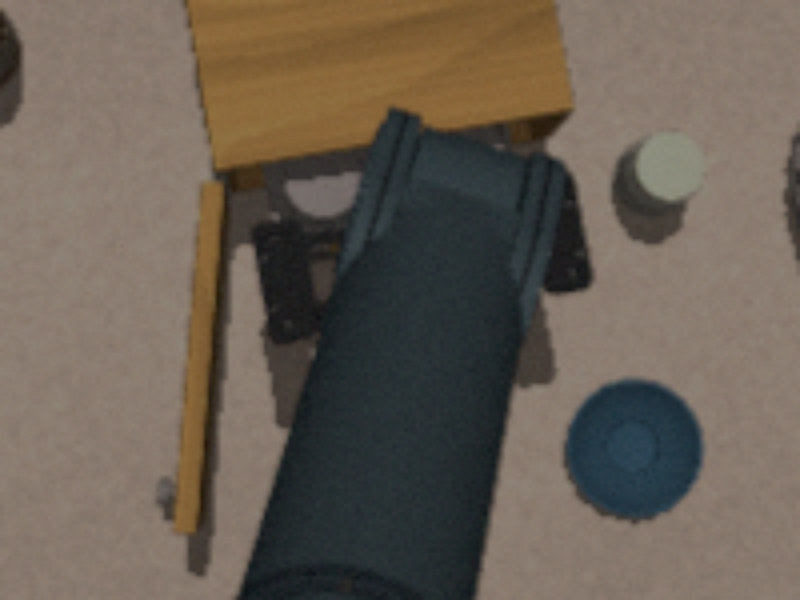

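The gripper stands in front of the drawer plate, clear of the door, jar (670,170) and dish. Next is a slow push.

Emit:
{"name": "move_arm", "arguments": {"slide": [[0,-0.004,0],[0,-0.008,0],[0,-0.012,0],[0,-0.016,0],[0,-0.02,0],[0,-0.024,0],[0,-0.028,0],[0,-0.032,0],[0,-0.036,0],[0,-0.04,0],[0,-0.044,0],[0,-0.048,0]], "rot": [[0,0,0],[0,0,0],[0,0,0],[0,0,0],[0,0,0],[0,0,0],[0,0,0],[0,0,0],[0,0,0],[0,0,0],[0,0,0],[0,0,0]]}}

```text
time: 5.35
ee_pos: [0.5501, -0.1141, 0.125]
ee_rot: [-86.5, 89.7, 12.3]
contact_force: [-1.0, -1.0, -1.9]
grip_width: 0.0004
```

Emit:
{"name": "move_arm", "arguments": {"slide": [[0,-0.002,0],[0,-0.004,0],[0,-0.006,0],[0,-0.007,0],[0,-0.008,0],[0,-0.008,0]], "rot": [[0,0,0],[0,0,0],[0,0,0],[0,0,0],[0,0,0],[0,0,0]]}}

```text
time: 5.85
ee_pos: [0.5583, -0.1127, 0.1251]
ee_rot: [-86.1, 89.7, 12.7]
contact_force: [-0.5, -0.1, -1.0]
grip_width: 0.0004
```

Emit:
{"name": "move_arm", "arguments": {"slide": [[0,-0.001,0],[0,-0.002,0],[0,-0.003,0],[0,-0.003,0]], "rot": [[0,0,0],[0,0,0],[0,0,0],[0,0,0]]}}

```text
time: 6.18
ee_pos: [0.5601, -0.1124, 0.1251]
ee_rot: [-71.3, 89.8, 27.4]
contact_force: [-5.1, 0.0, 4.2]
grip_width: 0.0005
```

Emit:
{"name": "move_arm", "arguments": {"slide": [[0,-0.001,0],[0,-0.002,0],[0,-0.002,0],[0,-0.002,0]], "rot": [[0,0,0],[0,0,0],[0,0,0],[0,0,0]]}}

```text
time: 6.52
ee_pos: [0.5601, -0.1124, 0.1251]
ee_rot: [22.6, 89.9, 121.3]
contact_force: [-8.6, -0.1, 6.3]
grip_width: 0.0004
```

The drawer is firmly against its stop, so I back off and rise.

Emit:
{"name": "move_arm", "arguments": {"slide": [[0,0.004,0],[0,0.015,0],[0,0.03,0],[0,0.045,0],[-0.02,0.05,0],[-0.05,0.05,0],[-0.08,0.05,0],[-0.11,0.05,0],[-0.125,0.05,0],[-0.125,0.05,0]], "rot": [[0,0,0],[0,0,0],[0,0,0],[0,0,0],[0,0,0],[0,0,0],[0,0,0],[0,0,0],[0,0,0],[0,0,0]]}}

```text
time: 7.35
ee_pos: [0.5137, -0.1204, 0.2542]
ee_rot: [-88.0, 89.6, 10.8]
contact_force: [0.2, -0.8, -0.2]
grip_width: 0.0005
```

```bash
python3 - <<'E'
from h import *
p,R,s=pose();print(p,s['contact_force'],s['joint_positions'].round(0))
for n in('scene','top'):
    P=cloud(snap(n,n+'2.png')).reshape(-1,3)
    m=(P[:,2]>.126)&(P[:,2]<.139)&(P[:,0]>.4)&(P[:,0]<.6)&(P[:,1]>-.25)&(P[:,1]<-.04);Q=P[m][:,:2]
    own=(Q-[.575,-.113])@np.array([.989,.148])
    print(n,len(Q),np.percentile(own,[5,50,95]).round(4),'(home: -.005..+.001)')
H=np.array([.552,-.010]);d=np.array([-.996,.09]);nn=np.array([.09,.996])
t=H+.125*d+(.014+.045)*nn
print(t);rel([*t,.25],d)
E
```

```text
[ 0.51373598 -0.12043156  0.25422067] [ 0.22969807 -0.8195172  -0.21363613] [ -6.  19.  17. 108.  -7.  54. 114.]
scene 146 [-0.0055 -0.0024  0.003 ] (home: -.005..+.001)
top 52 [-0.0043 -0.0014  0.0016] (home: -.005..+.001)
[0.43281  0.060014]
slide [0.0009, 0.0504, 0.1897] rot [-76.1, 0.04, 0.14]
slide [0.0009, 0.0504, 0.1897] rot [103.9, 0.15, -0.04]
```

Emit:
{"name": "move_arm", "arguments": {"slide": [[0,0.005,0.016],[0,0.01,0.032],[0,0.014,0.048],[0,0.018,0.064],[0,0.022,0.08],[0,0.026,0.096],[0,0.03,0.112],[0,0.034,0.128],[0,0.038,0.144],[0,0.042,0.16],[0,0.046,0.175],[0,0.05,0.19]], "rot": [[6,0,0],[12,0,0],[18,0,0],[24,0,0],[30,0,0],[36,0,0],[42,0,0],[48,0,0],[54,0,0],[60,0,0],[66,0,0],[72,0,0]]}}

```text
time: 8.45
ee_pos: [0.4321, 0.0611, 0.2495]
ee_rot: [93.6, 89.9, 120.1]
contact_force: [-0.6, 0.1, 0.5]
grip_width: 0.0007
```

```bash
python3 - <<'E'
from h import *
p,R,s=pose();print(p,s['contact_force'],s['joint_positions'].round(0))
H=np.array([.552,-.010]);d=np.array([-.996,.09]);nn=np.array([.09,.996])
t=H+.125*d+(.014+.045)*nn
print(t);rel([*t,.25],d)
E
```

```text
[0.43209382 0.06109813 0.24954909] [-0.61677158  0.14172894  0.49515533] [-35.  10.  24. 120.  -5.  51.  18.]
[0.43281  0.060014]
slide [-0.0005, -0.0013, 0.0002] rot [-148.37, 0.11, -0.04]
slide [-0.0005, -0.0013, 0.0002] rot [31.63, -0.03, -0.09]
```

Emit:
{"name": "move_arm", "arguments": {"slide": [[0,0,0],[0,0,0],[0,0,0],[0,0,0],[0,0,0],[0.025,0,0],[0.05,0,0],[0.075,0,0],[0.1,0,0],[0.12,0,0],[0.125,0,0],[0.125,0,0]], "rot": [[6,0,0],[12,0,0],[18,0,0],[24,0,0],[30,0,0],[31.6,0,0],[31.6,0,0],[31.6,0,0],[31.6,0,0],[31.6,0,0],[31.6,0,0],[31.6,0,0]]}}

```text
time: 9.45
ee_pos: [0.4304, 0.0608, 0.1228]
ee_rot: [-170.5, 89.7, -175.6]
contact_force: [0.1, -1.1, 0.3]
grip_width: 0.0003
```

```bash
cat >> h.py <<'E'
H=np.array([.552,-.010]);SH=np.arctan2(-.989,.148)
def sweep(ths,r=.125,off=.023,z=.124):   # rows of tool-frame moves following the door at opening angles ths
    p0,R0,s=pose();x=np.array([0,0,-1.]);S=[];T=[]
    for th in ths:
        a=SH-th;d=np.array([np.cos(a),np.sin(a)]);n=np.array([d[1],-d[0]])  # outer side
        t=np.array([*(H+r*d+off*n),z]);zz=np.array([-d[0],-d[1],0])
        R=Ro.from_matrix(np.stack([x,np.cross(zz,x),zz],1))
        S.append(R0.inv().apply(t-p0).round(3).tolist());T.append(float((R0.inv()*R).as_rotvec(degrees=True)[0].round(0)))
    print(S);print(T)
E
python3 - <<'E'
from h import *
s0=snap('scene','s3.png');cv2.imwrite('pics/s3c.png',cv2.resize(s0['pixels'][170:350,200:440,::-1],None,fx=3,fy=3))
p,R,s=pose();print(p,R.as_matrix().round(2).tolist(),s['contact_force'],s['joint_positions'].round(0))
P=cloud(s0).reshape(-1,3)
sweep([1.81]);sweep([1.81],off=.05)
E
```

```text
[0.43140906 0.06094332 0.12400292] [[-0.0, 0.09, 1.0], [0.0, 1.0, -0.09], [-1.0, 0.0, -0.0]] [ 0.50544349 -0.45303433  0.52822676] [-33.  24.  23. 126. -17.  33.  -2.]
[[-0.0, -0.037, 0.001]]
[0.0]
[[-0.0, -0.01, 0.002]]
[0.0]
```

View pics/s3c.png

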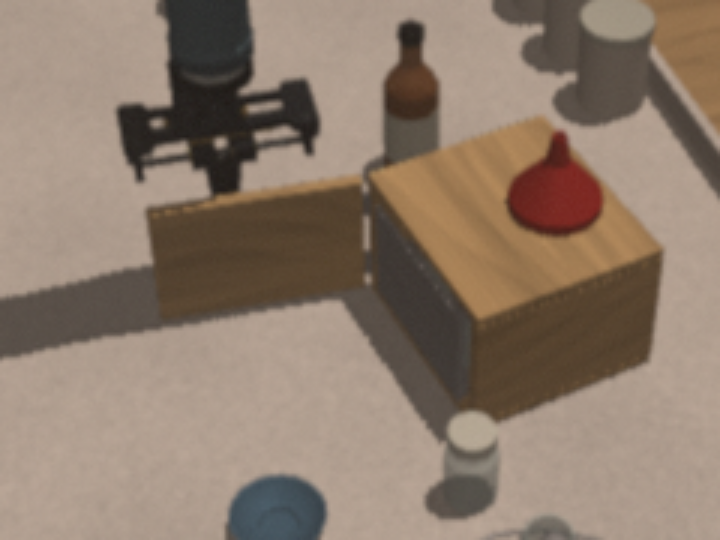

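Drawer home (front flush at crop 420,300). The gripper is on the door's outer side at (225,180). Now the sweep.

```bash
python3 - <<'E'
from h import *
sweep([1.81],off=.05);sweep([1.81],off=.04);sweep([1.81],off=.03);sweep(np.linspace(1.81,1.41,9))
E
```

```text
[[-0.0, -0.01, 0.002]]
[0.0]
[[-0.0, -0.02, 0.002]]
[0.0]
[[-0.0, -0.03, 0.001]]
[0.0]
[[-0.0, -0.037, 0.001], [-0.0, -0.043, 0.0], [-0.0, -0.049, -0.0], [-0.0, -0.056, -0.001], [-0.0, -0.062, -0.001], [-0.0, -0.068, -0.0], [-0.0, -0.075, 0.0], [-0.0, -0.081, 0.001], [-0.0, -0.087, 0.002]]
[0.0, -3.0, -6.0, -9.0, -11.0, -14.0, -17.0, -20.0, -23.0]
```

Emit:
{"name": "move_arm", "arguments": {"slide": [[0,-0.01,0.002],[0,-0.02,0.002],[0,-0.03,0.001],[0,-0.037,0.001],[0,-0.043,0],[0,-0.049,0],[0,-0.056,-0.001],[0,-0.062,-0.001],[0,-0.068,0],[0,-0.075,0],[0,-0.081,0.001],[0,-0.087,0.002]], "rot": [[0,0,0],[0,0,0],[0,0,0],[0,0,0],[-3,0,0],[-6,0,0],[-9,0,0],[-11,0,0],[-14,0,0],[-17,0,0],[-20,0,0],[-23,0,0]]}}

```text
time: 10.5
ee_pos: [0.4258, -0.0266, 0.1245]
ee_rot: [128.8, 89.9, 146.8]
contact_force: [0.5, 1.6, 0.8]
grip_width: 0.0007
```

```bash
python3 - <<'E'
from h import *
P=cloud(snap('top')).reshape(-1,3)
p,R,s=pose();print(p,s['contact_force'],s['joint_positions'].round(0))
m=(P[:,2]>.143)&(P[:,2]<.153)&(P[:,0]>.33)&(P[:,0]<.54)&(P[:,1]>-.2)&(P[:,1]<.04);Q=P[m]
v=cv2.fitLine(Q[:,:2].astype(np.float32),cv2.DIST_HUBER,0,.01,.01).ravel();print(v,len(Q),'th',(SH-np.arctan2(-v[1]*np.sign(v[0]),-abs(v[0])))%(2*np.pi))
sweep(np.linspace(1.36,.81,12))
E
```

```text
[ 0.42582734 -0.02789728  0.12457168] [ 0.13706357 -2.55235863 -0.08072281] [-17.  23.  18. 127. -13.  32.  28.]
[ 0.9607737   0.27733344  0.5219208  -0.01290543] 42 th 1.4383226965378983
[[0.001, -0.005, -0.0], [0.001, -0.011, -0.001], [0.001, -0.017, -0.002], [0.001, -0.024, -0.002], [0.001, -0.03, -0.001], [0.001, -0.036, -0.001], [0.001, -0.043, 0.0], [0.001, -0.049, 0.001], [0.001, -0.055, 0.003], [0.001, -0.061, 0.005], [0.001, -0.067, 0.007], [0.001, -0.073, 0.009]]
[-3.0, -5.0, -8.0, -11.0, -14.0, -17.0, -20.0, -23.0, -25.0, -28.0, -31.0, -34.0]
```

Emit:
{"name": "move_arm", "arguments": {"slide": [[0,-0.005,0],[0,-0.011,-0.001],[0,-0.017,-0.002],[0,-0.024,-0.002],[0,-0.03,-0.001],[0,-0.036,-0.001],[0,-0.043,0],[0,-0.049,0.001],[0,-0.055,0.003],[0,-0.061,0.005],[0,-0.067,0.007],[0,-0.073,0.009]], "rot": [[-3,0,0],[-5,0,0],[-8,0,0],[-11,0,0],[-14,0,0],[-17,0,0],[-20,0,0],[-23,0,0],[-25,0,0],[-28,0,0],[-31,0,0],[-34,0,0]]}}

```text
time: 11.55
ee_pos: [0.4566, -0.0949, 0.1248]
ee_rot: [114.4, 89.9, 166.6]
contact_force: [-0.3, 0.5, 0.4]
grip_width: 0.0007
```

```bash
python3 - <<'E'
from h import *
p,R,s=pose();print(p,s['contact_force'],s['joint_positions'].round(0))
sweep(np.linspace(.76,.21,12))
E
```

```text
[ 0.45662456 -0.09489402  0.12475233] [-0.33582617  0.52427784  0.38623131] [ -1.  25.   9. 121.  -7.  34.  65.]
[[0.001, -0.006, -0.0], [0.001, -0.013, -0.001], [0.001, -0.019, -0.001], [0.001, -0.025, -0.002], [0.001, -0.032, -0.001], [0.001, -0.038, -0.001], [0.001, -0.044, 0.0], [0.001, -0.051, 0.001], [0.001, -0.057, 0.003], [0.001, -0.063, 0.005], [0.001, -0.069, 0.007], [0.001, -0.075, 0.009]]
[-3.0, -6.0, -9.0, -11.0, -14.0, -17.0, -20.0, -23.0, -26.0, -29.0, -32.0, -34.0]
```

Emit:
{"name": "move_arm", "arguments": {"slide": [[0,-0.006,0],[0,-0.013,-0.001],[0,-0.019,-0.001],[0,-0.025,-0.002],[0,-0.032,-0.001],[0,-0.038,-0.001],[0,-0.044,0],[0,-0.051,0.001],[0,-0.057,0.003],[0,-0.063,0.005],[0,-0.069,0.007],[0,-0.075,0.009]], "rot": [[-3,0,0],[-6,0,0],[-9,0,0],[-11,0,0],[-14,0,0],[-17,0,0],[-20,0,0],[-23,0,0],[-26,0,0],[-29,0,0],[-32,0,0],[-34,0,0]]}}

```text
time: 12.55
ee_pos: [0.5205, -0.1346, 0.1246]
ee_rot: [87.6, 89.8, 173.7]
contact_force: [-2.0, 1.4, 0.6]
grip_width: 0.0006
```

```bash
python3 - <<'E'
from h import *
p,R,s=pose();print(p,s['contact_force'],s['joint_positions'].round(0))
sweep([.18,.15,.12,.09,.06,.03,.0])
E
```

```text
[ 0.52052778 -0.13459106  0.12463672] [-1.96512512  1.42437561  0.57763426] [  9.  30.   0. 110.  -0.  39.  96.]
[[0.001, -0.005, 0.001], [0.001, -0.008, 0.0], [0.001, -0.012, -0.0], [0.001, -0.016, -0.0], [0.001, -0.02, -0.001], [0.001, -0.024, -0.001], [0.001, -0.027, -0.001]]
[-2.0, -4.0, -6.0, -7.0, -9.0, -11.0, -12.0]
```

Emit:
{"name": "move_arm", "arguments": {"slide": [[0,-0.004,0],[0,-0.008,0],[0,-0.012,0],[0,-0.016,0],[0,-0.019,-0.001],[0,-0.022,-0.001],[0,-0.024,-0.001],[0,-0.024,-0.001]], "rot": [[-2,0,0],[-4,0,0],[-6,0,0],[-7,0,0],[-9,0,0],[-11,0,0],[-12,0,0],[-12,0,0]]}}

```text
time: 13.22
ee_pos: [0.5447, -0.1376, 0.1247]
ee_rot: [78.3, 89.9, 176.4]
contact_force: [-0.1, -0.9, 0.7]
grip_width: 0.0005
```

Emit:
{"name": "move_arm", "arguments": {"slide": [[0,-0.001,0],[0,-0.002,0],[0,-0.003,0],[0,-0.003,0]], "rot": [[0,0,0],[0,0,0],[0,0,0],[0,0,0]]}}

```text
time: 13.55
ee_pos: [0.5475, -0.1374, 0.1247]
ee_rot: [84.2, 89.8, -177.8]
contact_force: [-1.2, -1.1, 0.8]
grip_width: 0.0005
```

Emit:
{"name": "move_arm", "arguments": {"slide": [[0,-0.001,0],[0,-0.002,0],[0,-0.003,0],[0,-0.003,0]], "rot": [[0,0,0],[0,0,0],[0,0,0],[0,0,0]]}}

```text
time: 13.88
ee_pos: [0.5475, -0.1375, 0.1245]
ee_rot: [83.4, 89.5, -178.6]
contact_force: [-10.2, -0.0, 9.6]
grip_width: 0.0003
```

The door is at its stop (10 N, no further motion). Now I retreat and rise.

Emit:
{"name": "move_arm", "arguments": {"slide": [[0,0.004,0],[0,0.015,0],[0,0.03,0],[0,0.045,0],[0,0.06,0],[-0.03,0.065,0],[-0.06,0.065,0],[-0.09,0.065,0],[-0.12,0.065,0],[-0.13,0.065,0.03],[-0.13,0.065,0.03],[-0.13,0.065,0.03]], "rot": [[0,0,0],[0,0,0],[0,0,0],[0,0,0],[0,0,0],[0,0,0],[0,0,0],[0,0,0],[0,0,0],[0,0,0],[0,0,0],[0,0,0]]}}

```text
time: 14.88
ee_pos: [0.4809, -0.1153, 0.256]
ee_rot: [81.5, 89.6, 179.7]
contact_force: [0.2, -0.9, 1.0]
grip_width: 0.0009
```

```bash
python3 - <<'E'
from h import *
p,R,s=pose();print(p,s['contact_force'],s['time'])
for n in('scene','top'):
    t=snap(n);P=cloud(t).reshape(-1,3)
    if n=='scene': cv2.imwrite('pics/s4.png',cv2.resize(t['pixels'][170:420,200:440,::-1],None,fx=2.4,fy=2.4))
    m=(P[:,2]>.03)&(P[:,2]<.151)&(P[:,0]>.5)&(P[:,0]<.6)&(P[:,1]>-.23)&(P[:,1]<.02);Q=P[m][:,:2]-[.575,-.113]
    ox=Q@np.array([.989,.148]);oy=Q@np.array([-.148,.989]);k=(ox>-.05)&(ox<-.012)
    f=np.polyfit(oy[k],ox[k],1) if k.sum()>10 else None
    print(n,k.sum(),f,np.percentile(ox[k],[5,50,95]).round(4) if k.sum() else '', '(shut outer face -.021)')
    for l in 'funnel sauce_dish salt_jar sauce_bottle mug'.split():
        print(l,[np.round(d['location'],3).tolist() for d in bot.find_in(t,l)[:1]])
E
```

```text
[ 0.48094266 -0.11525531  0.25603361] [ 0.20319094 -0.91960243  0.95590562] 14.8833
scene 1152 [-0.00061066 -0.02003017] [-0.0231 -0.0201 -0.0151] (shut outer face -.021)
funnel [[0.708, -0.119, 0.184]]
sauce_dish [[0.39, -0.262, 0.015]]
salt_jar [[0.557, -0.302, 0.064]]
sauce_bottle [[0.657, 0.143, 0.11]]
mug [[0.514, 0.514, 0.058]]
top 237 [-0.01550522 -0.01762696] [-0.0217 -0.0198 -0.0131] (shut outer face -.021)
funnel [[0.708, -0.1, 0.182]]
sauce_dish [[0.391, -0.27, 0.011]]
salt_jar [[0.556, -0.282, 0.094]]
sauce_bottle []
mug [[0.514, 0.552, 0.047]]
```

View pics/s4.png

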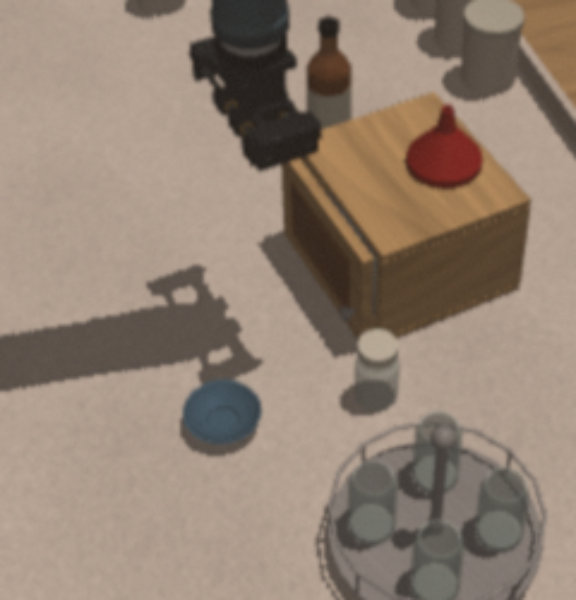

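The door lies shut flat across the front (crop 290–375, rows 180–330). Everything else stands where it was and the arm is clear.

```bash
python3 -c "
from station import bot
print(bot.sign_off())"
```

```text
the job is handed in; nothing more can be done
None
```

I pushed the drawer home and then swung the door shut over it, using only the closed fingertips, and handed the job in at about 15 s of the 51 s allowed.

- **Drawer:** It moved slowly, at about 50 mm/s, until it met its stop. There the measured force was about 9–11 N with no further motion. Depth readings from both cameras agree with it being home to within about 2 mm.
- **Door:** I swung it from about 1.8 rad at roughly 0.6 rad/s and pressed it against its stop, with a force of about 14 N and no further motion. In the scene view the closed face is parallel to the box front to within 0.001 rad, and 1 mm from the position expected when shut.
- **Other things:** In the scene view the funnel, dish, salt jar, bottle and mug are all within about 4 mm of where they started. The carousel jars I checked only by eye, and they look undisturbed. At hand-in the arm was clear of everything.

**Checks that disagreed or failed:**
- The top view gave a door slope of about 0.016 rad. It is a noisier fit, on few points, and still inside the 0.05 rad limit.
- The top view's sideways position for the funnel differed by 7 mm from its first reading there. The scene view shows it moved by no more than about 3 mm, so I take this as measurement noise.
- The top view did not find the bottle at the end. The scene view did.

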